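# Line up the spray cans by height

### The arm

A 7-joint arm with a two-finger parallel gripper is mounted at the origin on the work surface. World frame = base frame: x ahead of the robot, y to its left, z up, the work surface at z = 0. Lengths are in m, angles in rad, forces in N, time in s.
With the tool pointing down it reaches from about 0.425 to 0.8 m from the base axis. Payload 8.3 kg.
Tool frame: the origin (TCP) lies at the very end of the fingers, on their centre line; the grasp point (between the pads) lies 19 mm behind it; z points along the fingers, y is the direction in which the jaws open and shut (so a half turn about z gives the same grasp; the last joint's range is limited). The gripper opens to 85 mm and grips with 20 to 120 N. Pads are 22 mm wide; open, the fingers measure 114 mm over their backs; the gripper's body (76 mm by 85 mm) begins 54 mm behind the grasp point. The pads swing forward as they close: fully open they stand 13 mm farther back than shut.
Start: joints at [1.106, 0.383, 0.016, 1.37, -0.006, 1.388, -0.046], TCP at [0.244, -0.575, 0.195] pointing down, gripper open.
Joint ranges: [-2.95, 2.95], [-0.25, 2.06], [-1.52, 1.56], [0.18, 2.33], [-1.44, 4.58], [0.02, 2.06], [-3.01, 3.01]. Speed limits (rad/s): [2.39, 2.39, 3.01, 3.01, 3.14, 3.14, 3.14].

### API

Orientations are given as a rotation vector (axis times angle).
In Python, from cell import env, vision gives the robot as it stands.
- The arm moves only by the tool send_rows, never from a script. Its argument "plan" is a list of rows, each a list of 3 entries, a list of its own where there are three numbers: the shift along the world's x, y, z in m, then the turn, a rotation vector about the world's x, y, z in degrees, then the opening, from 0 (shut) to 1 (fully open). A call has exactly 5 rows; each row is the pose to reach, as a shift and turn from the pose commanded when the call began; what a row does not reach only later rows make up. A row lasts 1/12 s, in which the tool goes at most 41.7 mm and 7.16 degrees, less where a joint would pass 70% of its speed; a pose out of reach is approached as far as the arm can. A call with a gripper value outside its range is refused whole. The fingers move at their own pace and stop on an object; "grip_force" is the grip in N (left out, the last holds). Time passes only in rows, so rows that repeat a pose let the fingers close, or fill a call up. It gives the time, the measured TCP pose, the force and the opening at its end, in the units of the state.
- env.read_state(): the state, without advancing time (a new reading comes with each control period).
- vision.read_camera(name): name is "scene" or "top" or "wrist"; returns (picture, depth): 400x640x3 uint8, red, green, blue; 400x640 float32, m along the optical axis (not along the pixel's ray), 0 where there is no reading.
- vision.get_calibration(name): a dict with "camera_matrix" (3x3 intrinsics, pixels), "pose" (4x4, takes a point from camera to world coordinates). Camera axes: x right, y down, z forward; pixel columns grow to the right and rows downward; lengths in m; the calibration is good to about 2 mm. A picture is of the moment at which its call begins: read the wrist's pose just before it. get_calibration takes no time and is no camera call; for the wrist camera it gives the pose at the moment of the call.
- env.hand_in(): hands the job in, once; it reports no verdict.
The state is a dict: "time_s": time; "qpos": joint angles; "joint_velocities": joint speeds; "tau": joint torques, N m; "position": TCP position; "tcp_rot": TCP orientation; "force": force on the tool from outside, world axes, zero at the start; "torque": the same for the moment, N m; "finger_gap": opening from 0.0 (shut) to 1.0 (fully open).
Only numpy, scipy, OpenCV 4.12 (cv2) and the standard library are available. Lean on these libraries where they do the work, as an engineer would, in place of code of your own. Each camera call takes 0.05 s, during which the arm holds its last target.

### The job

Line the four spray cans up on the low metal shelf strip, standing upright and centred one on each round mark, in order of height: the shortest on the mark next to the red end block, the tallest on the mark next to the white one. Set each can down without dropping it or tipping it over, and leave the jar, the tape roll and the wrench where they are.

Things in the scene. Friction and masses are not known exactly. Their poses are not given: they have to be found in the camera images.
- can_yellow: Spray can, yellow body with a white paper band and a black cap; 90 mm tall (the shortest of the four), a plain upright cylinder 45 mm across over its whole height, cap included, 80 to 240 g. Loose. It stands upright on the bench at the start. Origin: centre of its underside; z up along the can.
- can_green: Spray can, green body with a white paper band and a white cap; 110 mm tall (the second shortest of the four), a plain upright cylinder 45 mm across over its whole height, cap included, 80 to 240 g. Loose. It stands upright on the bench at the start. Origin: centre of its underside; z up along the can.
- can_blue: Spray can, blue body with an orange band and a red cap; 130 mm tall (the second tallest of the four), a plain upright cylinder 45 mm across over its whole height, cap included, 80 to 240 g. Loose. It stands upright on the bench at the start. Origin: centre of its underside; z up along the can.
- can_white: Spray can, white body with a blue band and an orange cap; 150 mm tall (the tallest of the four), a plain upright cylinder 45 mm across over its whole height, cap included, 80 to 240 g. Loose. It stands upright on the bench at the start. Origin: centre of its underside; z up along the can.
- shelf: Low bare-metal shelf strip, fixed to the bench, 100 mm (its x) by 340 mm (its y) and 20 mm high, turned a little differently each time. On its top are four round marks in one row, grey discs with a black rim, 60 mm across, flush with the top, at y = -127.5, -42.5, +42.5 and +127.5 mm, x = 0, z = 20 mm in its frame. Origin: centre of its underside, on the bench; z up.
- end_red: Red end block, fixed, at one end of the shelf strip (which end varies): 90 mm (its x, across the shelf) by 40 mm (its y, along the row) and 35 mm high. Its centre is 190 mm from the shelf's centre along the row, so the nearest mark's centre is 62.5 mm from it. Origin: centre of its underside, on the bench.
- end_white: White end block, fixed, at one end of the shelf strip (which end varies): 90 mm (its x, across the shelf) by 40 mm (its y, along the row) and 35 mm high. Its centre is 190 mm from the shelf's centre along the row, so the nearest mark's centre is 62.5 mm from it. Origin: centre of its underside, on the bench.
- jar: Bystander: amber glass jar with a brass lid, 60 mm across, 60 mm tall, standing loose on the bench to the side of the shelf. Origin: centre of its underside.
- tape: Bystander: tan roll of tape lying flat, loose, 90 mm across, 24 mm high, at the other side of the shelf. Origin: centre of its underside.
- wrench: Bystander: steel wrench, 180 mm long, lying loose on the bench beyond the shelf, roughly parallel to it. Origin: underside near the middle of its length; x along it.

How it is judged:
At the end, for the whole second after the job is handed in: Cans upright (0.1 rad) on the shelf strip's top, released and at rest, each within 12 mm of its mark both across and along the row: from the red block to the white one yellow (90 mm), green (110 mm), blue (130 mm), white (150 mm) (horizontal distance between can_yellow and end_red between 0.0505 and 0.0745 m and x of can_yellow in the frame of shelf between -0.012 and 0.012 m and z of can_yellow in the frame of shelf between 0.016 and 0.024 m and angle between each of can_yellow, can_green, can_blue, can_white's own z axis and vertical below 0.1 rad and linear speed of each of can_yellow, can_green, can_blue, can_white below 0.02 m/s and horizontal distance between can_green and end_red between 0.1355 and 0.1595 m and x of can_green in the frame of shelf between -0.012 and 0.012 m and z of can_green in the frame of shelf between 0.016 and 0.024 m and horizontal distance between can_blue and end_red between 0.2205 and 0.2445 m and x of can_blue in the frame of shelf between -0.012 and 0.012 m and z of can_blue in the frame of shelf between 0.016 and 0.024 m and horizontal distance between can_white and end_red between 0.3055 and 0.3295 m and x of can_white in the frame of shelf between -0.012 and 0.012 m and z of can_white in the frame of shelf between 0.016 and 0.024 m); the robot touches nothing.
It fails at once if a bystander (jar, tape, wrench) is moved more than 20 mm or tipped (distance of any of jar, tape, wrench from where it was at the start of the episode above 0.02 m or angle between jar's own z axis and vertical above 0.4 rad).
It fails at once if a can is tipped over (more than 0.7 rad) (angle between any of can_yellow, can_green, can_blue, can_white's own z axis and vertical above 0.7 rad).
It fails at once if a can is dropped (falls freely at over 0.6 m/s, about 18 mm) ((contact force between can_yellow and anything else below 0.02 N and linear speed of can_yellow above 0.6 m/s) or (contact force between can_green and anything else below 0.02 N and linear speed of can_green above 0.6 m/s) or (contact force between can_blue and anything else below 0.02 N and linear speed of can_blue above 0.6 m/s) or (contact force between can_white and anything else below 0.02 N and linear speed of can_white above 0.6 m/s)).
It also fails if it takes over 109 s, if anything falls off the work surface, if the arm or the gripper's body presses on something with over 40 N, if the wrist force passes 120 N, or if a joint passes its speed limit or range.

## Working session

There is one attempt and no reset: what is moved stays moved. The work goes in short steps, Python scripts to look and compute and a tool call to move; the robot and the scene stay as the last step left them, time stands still between calls to the robot, and variables do not carry over. Pictures are saved under pics/ and viewed, and the job is handed in when it is done.

Besides the shell and the picture viewer there is one more tool, called after ">>>" as name([rows], argument=value, ...), one row to a line, values as JSON. send_rows: Moves the arm, as the interface text tells. Its arguments: {"type":"object","properties":{"plan":{"type":"array","items":{"type":"array"}},"grip_force":{"type":"number"}},"required":["plan"]}

```bash
ls; mkdir -p pics
python3 - <<'E'
from cell import env, vision
import cv2, numpy as np
s=env.read_state(); print({k:np.round(v,4) for k,v in s.items()})
for n in ["scene","top"]:
    c=vision.get_calibration(n); print(n,np.round(c["camera_matrix"],2),np.round(c["pose"],4))
    im,d=vision.read_camera(n); cv2.imwrite(f"pics/{n}0.png",im[:,:,::-1]); np.save(f"pics/{n}0.npy",d)
E
```

```text
pics
{'time_s': np.float64(0.0), 'qpos': array([ 1.1061,  0.3843,  0.0163,  1.3712, -0.0063,  1.3882, -0.0465]), 'joint_velocities': array([-0.0001,  0.0001,  0.0005,  0.0012,  0.0007, -0.0009, -0.0007]), 'tau': array([-2.00000e-04, -6.27597e+01,  8.44300e-01, -3.71815e+01,
        1.65000e-02,  1.44000e-02, -0.00000e+00]), 'position': array([ 0.2442, -0.5747,  0.1944]), 'tcp_rot': array([-3.0765e+00, -6.2660e-01,  7.0000e-04]), 'force': array([0.3347, 0.1837, 0.7603]), 'torque': array([ 0.0053, -0.0457,  0.0153]), 'finger_gap': np.float64(0.998)}
scene [[368.67   0.   324.45]
 [  0.   368.67 193.62]
 [  0.     0.     1.  ]] [[-0.1172  0.8345 -0.5384  1.0454]
 [ 0.9931  0.101  -0.0596  0.0243]
 [ 0.0046 -0.5417 -0.8406  0.76  ]
 [ 0.      0.      0.      1.    ]]
top [[378.08   0.   325.66]
 [  0.   378.08 193.71]
 [  0.     0.     1.  ]] [[ 0.0189 -0.9813  0.1917  0.4411]
 [-0.9992 -0.0253 -0.0313  0.0089]
 [ 0.0355 -0.1909 -0.981   0.9036]
 [ 0.      0.      0.      1.    ]]
```

View pics/scene0.png

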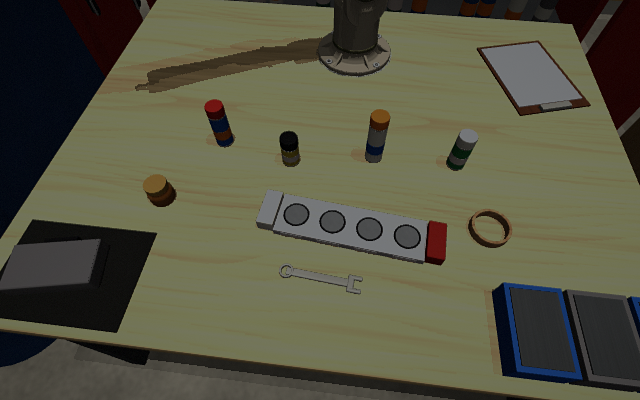

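View pics/top0.png

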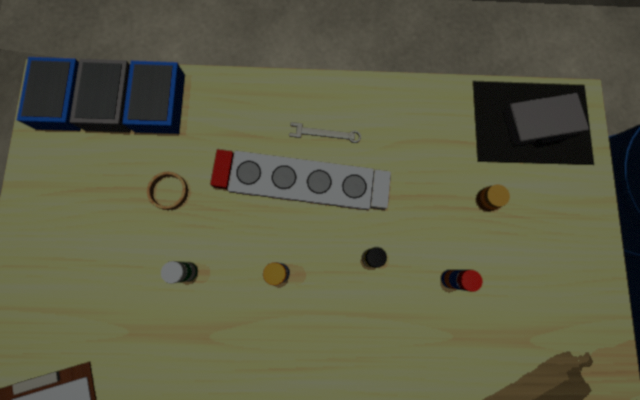

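The scene view shows the shelf near (350,225) with white block left (270,210) and red right (437,242). The cans are blue (220,125), yellow (289,148), white (377,137) and green (461,150). In the top view the caps are at green (173,272), white (275,273), yellow (375,257) and blue (471,280). Next, enlarged crops.

```bash
python3 - <<'E'
import cv2
t=cv2.imread("pics/top0.png"); s=cv2.imread("pics/scene0.png")
def crop(im,x,y,w,h,k,n): cv2.imwrite(n,cv2.convertScaleAbs(cv2.resize(im[y:y+h,x:x+w],None,fx=k,fy=k,interpolation=cv2.INTER_CUBIC),alpha=1.6))
crop(t,205,140,195,75,4,"pics/tshelf.png")
crop(t,155,235,160,60,5,"pics/tc1.png")
crop(t,345,235,160,60,5,"pics/tc2.png")
crop(s,250,180,200,90,4,"pics/sshelf.png")
crop(s,190,90,160,85,5,"pics/sc1.png")
crop(s,340,95,160,85,5,"pics/sc2.png")
E
cat > h.py <<'E'
import numpy as np, cv2
from cell import env, vision
def ray(n,u,v,cal=None):
    c=cal or vision.get_calibration(n); K=c["camera_matrix"];P=c["pose"]
    d=P[:3,:3]@np.linalg.solve(K,[u,v,1]); return P[:3,3],d
def atz(n,u,v,z,cal=None):
    o,d=ray(n,u,v,cal); return o+d*(z-o[2])/d[2]
def tri(a,b):
    (o1,d1),(o2,d2)=a,b
    A=np.stack([d1,-d2],1); t,*_=np.linalg.lstsq(A,o2-o1,rcond=None)
    p,q=o1+t[0]*d1,o2+t[1]*d2; return (p+q)/2,np.linalg.norm(p-q)
E
```

```text
(no output)
```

View pics/tshelf.png

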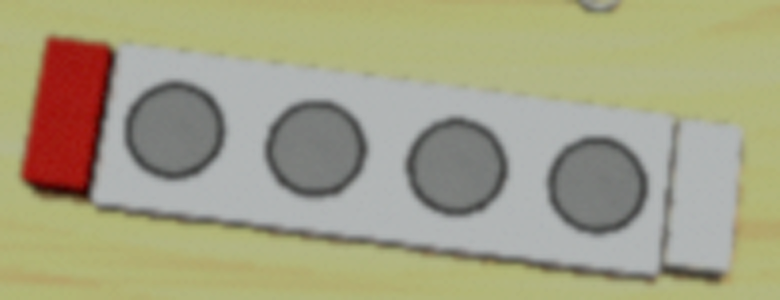

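View pics/tc1.png

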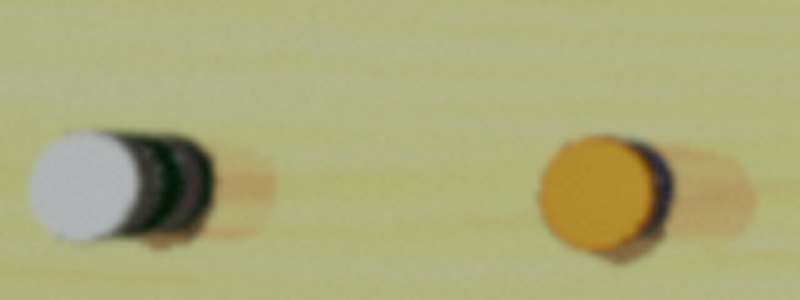

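View pics/tc2.png

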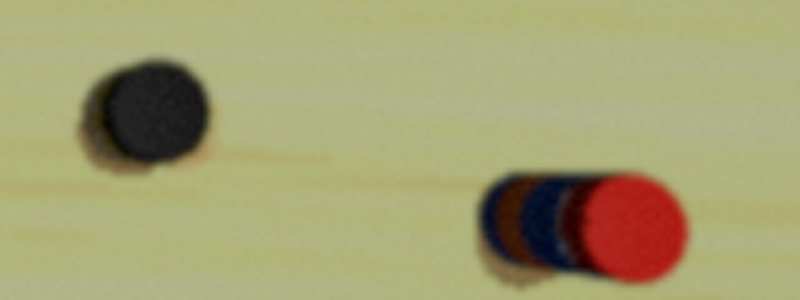

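View pics/sshelf.png

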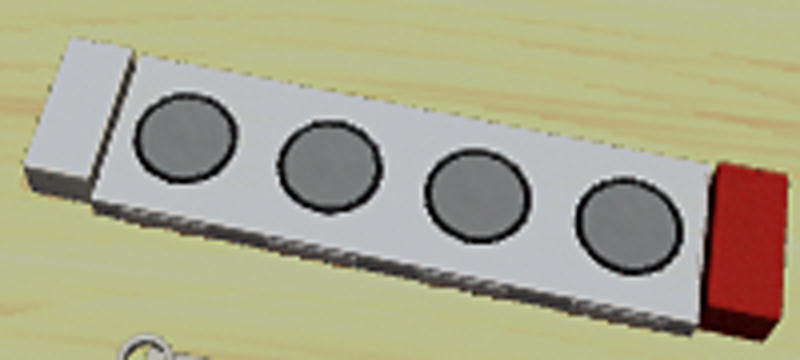

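View pics/sc1.png

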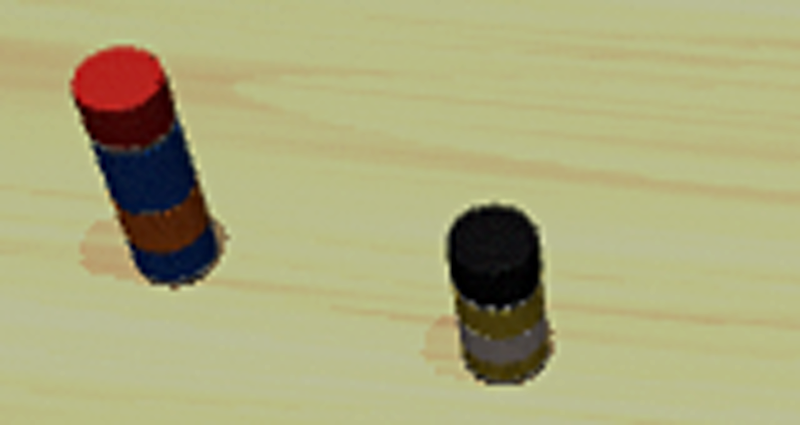

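View pics/sc2.png

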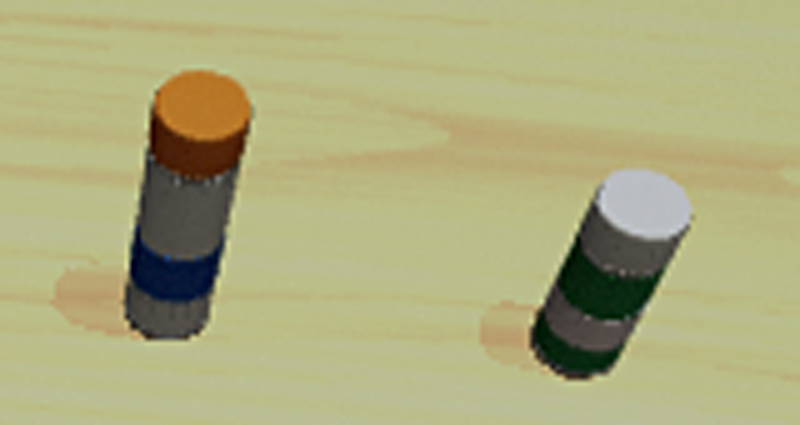

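Pixel readings from the crops, used below: four mark centres and four cap-top centres in each view.

```bash
cat > m.py <<'E'
from h import *
f=lambda p,o,k:((p[0]+.5)/k-.5+o[0],(p[1]+.5)/k-.5+o[1])
T={}
for n,p in zip("1234",[(174,130),(316,148),(457,167),(598,185)]): T['m'+n]=f(p,(205,140),4)
T['green']=f((83,186),(155,235),5);T['white']=f((597,194),(155,235),5)
T['yellow']=f((157,111),(345,235),5);T['blue']=f((634,229),(345,235),5)
S={}
for n,p in zip("4321",[(186,138),(330,166),(477,196),(630,226)]): S['m'+n]=f(p,(250,180),4)
S['blue']=f((120,79),(190,90),5);S['yellow']=f((493,237),(190,90),5)
S['white']=f((202,106),(340,95),5);S['green']=f((645,205),(340,95),5)
H=dict(m1=.02,m2=.02,m3=.02,m4=.02,green=.11,white=.15,yellow=.09,blue=.13)
dt=np.load("pics/top0.npy");ds=np.load("pics/scene0.npy")
for k in H:
    p,e=tri(ray("top",*T[k]),ray("scene",*S[k]))
    o,d=ray("top",*T[k]); q=o+d*dt[int(round(T[k][1])),int(round(T[k][0]))]
    o,d=ray("scene",*S[k]); r=o+d*ds[int(round(S[k][1])),int(round(S[k][0]))]
    print(k,"tri",np.round(p*1e3,1),round(e*1e3,1),"dT",np.round(q*1e3,1),"dS",np.round(r*1e3,1),"zT",np.round(atz("top",*T[k],H[k])[:2]*1e3,1),"zS",np.round(atz("scene",*S[k],H[k])[:2]*1e3,1))
E
python3 m.py
```

```text
m1 tri [661.4 167.3  20.6] 0.4 dT [661.6 167.2  19.8] dS [661.8 167.4  21.2] zT [661.6 167.2] zS [661.1 167.6]
m2 tri [652.8  82.1  20.3] 0.1 dT [652.3  82.   22.2] dS [653.1  82.   21. ] zT [652.8  82.2] zS [652.6  82.1]
m3 tri [643.4  -2.3  20. ] 0.3 dT [643.4  -2.4  20.2] dS [644.7  -2.   22.4] zT [643.5  -2.4] zS [643.4  -2.1]
m4 tri [634.8 -86.9  19.3] 0.8 dT [634.4 -87.1  21.1] dS [635.8 -86.2  21.2] zT [634.7 -87.2] zS [635.2 -86.4]
green tri [426.8 294.6 108.4] 0.2 dT [426.8 293.9 110.1] dS [429.5 293.5 111.3] zT [426.8 293.9] zS [428.2 294.1]
white tri [428.1  82.3 148.2] 0.3 dT [428.1  82.6 147.1] dS [430.3  82.  150.4] zT [428.1  82.3] zS [429.9  82. ]
yellow tri [ 465.8 -127.9   89.2] 1.4 dT [ 465.7 -127.4   88.1] dS [ 465.  -128.8   88.4] zT [ 465.7 -127.1] zS [ 466.4 -128.5]
blue tri [ 421.1 -315.4  127.2] 0.0 dT [ 421.1 -314.9  128.3] dS [ 422.1 -314.8  128.2] zT [ 421.2 -314.2] zS [ 423.9 -313.9]
```

>>> send_rows([
  [[0.018,0.026,0],[0,0,6],1],
  [[0.036,0.052,0],[0,0,12],1],
  [[0.054,0.078,0],[0,0,18],1],
  [[0.072,0.104,0],[0,0,24],1],
  [[0.09,0.13,0],[0,0,30],1],
], grip_force=40)

```text
time_s: 0.52
position: [0.3349, -0.4436, 0.195]
tcp_rot: [-2.807, -1.409, 0.0]
force: [1.3, -0.2, 0.5]
finger_gap: 1.002
```

>>> send_rows([
  [[0.018,0.026,0],[0,0,6],1],
  [[0.036,0.052,0],[0,0,12],1],
  [[0.054,0.078,0],[0,0,18],1],
  [[0.072,0.104,0],[0,0,24],1],
  [[0.0875,0.13,0],[0,0,31],1],
])

```text
time_s: 0.93
position: [0.4227, -0.3135, 0.1952]
tcp_rot: [-2.328, -2.108, -0.0]
force: [0.2, -0.1, 0.7]
finger_gap: 0.998
```

>>> send_rows([
  [[0,0,0],[0,0,0],1],
  [[0,0,0],[0,0,0],1],
  [[0,0,0],[0,0,0],1],
  [[0,0,0],[0,0,0],1],
  [[0,0,0],[0,0,0],1],
])

```text
time_s: 1.35
position: [0.421, -0.3164, 0.1953]
tcp_rot: [-2.337, -2.099, 0.001]
force: [-0.3, -0.2, 0.6]
finger_gap: 0.999
```

>>> send_rows([
  [[0,0,-0.025],[0,0,0],1],
  [[0,0,-0.05],[0,0,0],1],
  [[0,0,-0.075],[0,0,0],1],
  [[0,0,-0.095],[0,0,0],1],
  [[0,0,-0.11],[0,0,0],1],
])

```text
time_s: 1.77
position: [0.4204, -0.3156, 0.0833]
tcp_rot: [-2.335, -2.098, 0.001]
force: [0.1, -0.1, -0.3]
finger_gap: 1.001
```

>>> send_rows([
  [[0,0,0],[0,0,0],1],
  [[0,0,0],[0,0,0],0.6],
  [[0,0,0],[0,0,0],0.4],
  [[0,0,0],[0,0,0],0.2],
  [[0,0,0],[0,0,0],0],
])

```text
time_s: 2.18
position: [0.4228, -0.3161, 0.0873]
tcp_rot: [2.333, 2.1, 0.0]
force: [-2.2, 0.9, 5.3]
finger_gap: 0.503
```

>>> send_rows([
  [[0,0,0],[0,0,0],0],
  [[0,0,0],[0,0,0],0],
  [[0,0,0],[0,0,0],0],
  [[0,0,0],[0,0,0],0],
  [[0,0,0],[0,0,0],0],
])

```text
time_s: 2.6
position: [0.4228, -0.3161, 0.0873]
tcp_rot: [2.332, 2.1, 0.0]
force: [-0.8, 0.0, 4.9]
finger_gap: 0.499
```

>>> send_rows([
  [[0,0,0],[0,0,0],0],
  [[0,0,0.005],[0,0,0],0],
  [[0,0,0.02],[0,0,0],0],
  [[0,0,0.04],[0,0,0],0],
  [[0,0,0.06],[0,0,0],0],
])

```text
time_s: 3.02
position: [0.4216, -0.3149, 0.1463]
tcp_rot: [-2.333, -2.102, 0.0]
force: [-0.3, -1.5, -0.9]
finger_gap: 0.492
```

Run:
```python
from h import *
s=env.read_state(); print(s["position"],s["finger_gap"],s["force"])
for n in ["scene","wrist"]:
    im,d=vision.read_camera(n); cv2.imwrite(f"pics/{n}1.png",im[:,:,::-1])
```

```text
[ 0.42159723 -0.31485365  0.14633322] 0.49247482776569695 [-0.27114425 -1.50257142 -0.91757502]
```

View pics/scene1.png

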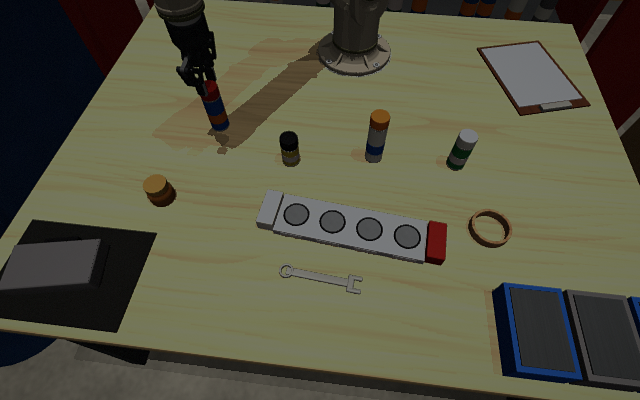

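View pics/wrist1.png

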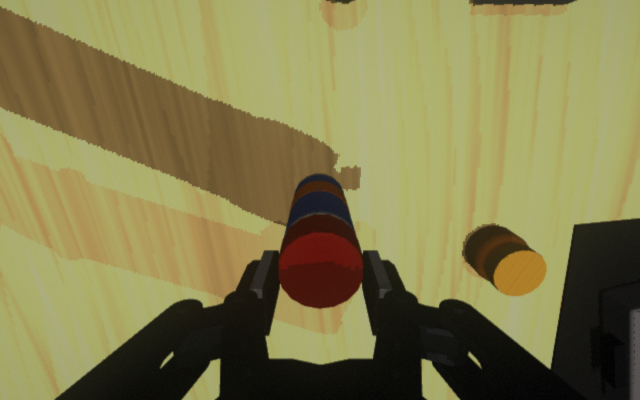

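The scene view shows the blue can held upright near (217,105). The wrist view shows its red cap at (320,270), centred between the pads. Carrying it to mark 3.

>>> send_rows([
  [[0.01,0.014,0.01],[0,0,0],0],
  [[0.028,0.04,0.01],[0,0,0],0],
  [[0.048,0.068,0.01],[0,0,0],0],
  [[0.068,0.096,0.01],[0,0,0],0],
  [[0.088,0.124,0.01],[0,0,0],0],
])

```text
time_s: 3.53
position: [0.5102, -0.1899, 0.155]
tcp_rot: [-2.335, -2.101, 0.0]
force: [1.2, -0.6, -2.4]
finger_gap: 0.498
```

>>> send_rows([
  [[0.02,0.028,0],[0,0,0],0],
  [[0.04,0.056,0],[0,0,0],0],
  [[0.06,0.084,0],[0,0,0],0],
  [[0.08,0.112,0],[0,0,0],0],
  [[0.1,0.14,0],[0,0,0],0],
])

```text
time_s: 3.95
position: [0.6103, -0.0498, 0.1547]
tcp_rot: [-2.334, -2.102, 0.001]
force: [1.1, -0.8, -1.4]
finger_gap: 0.492
```

>>> send_rows([
  [[0.016,0.023,0],[0,0,0],0],
  [[0.028,0.041,0],[0,0,0],0],
  [[0.034,0.0487,0],[0,0,0],0],
  [[0.034,0.0487,0],[0,0,0],0],
  [[0.034,0.0487,0],[0,0,0],0],
])

```text
time_s: 4.37
position: [0.6435, -0.0031, 0.1547]
tcp_rot: [-2.334, -2.102, 0.002]
force: [-0.1, -0.2, -2.1]
finger_gap: 0.498
```

```bash
cat > look.py <<'E'
import sys
from h import *
k=sys.argv[1]
s=env.read_state(); print(s["time_s"],s["position"],s["finger_gap"],s["force"])
for n in sys.argv[2:]:
    im,d=vision.read_camera(n); cv2.imwrite(f"pics/{n}{k}.png",im[:,:,::-1]); np.save(f"pics/{n}{k}.npy",d)
E
python3 look.py 2 scene
```

```text
4.3667 [ 0.6434923  -0.00312878  0.1547065 ] 0.4975570354422156 [-0.14103721 -0.1707004  -2.08920302]
```

View pics/scene2.png

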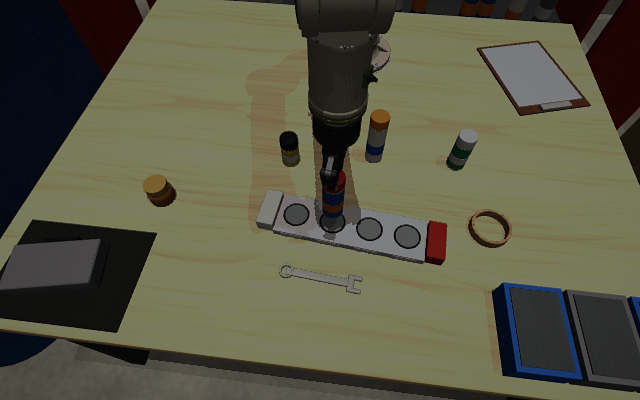

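Blue can hangs above the third mark (332,221) in scene; lowering it.

>>> send_rows([
  [[0,0,-0.015],[0,0,0],0],
  [[0,0,-0.03],[0,0,0],0],
  [[0,0,-0.04],[0,0,0],0],
  [[0,0,-0.045],[0,0,0],0],
  [[0,0,-0.048],[0,0,0],0],
])

```text
time_s: 4.83
position: [0.6434, -0.0039, 0.1074]
tcp_rot: [-2.336, -2.1, 0.002]
force: [-4.9, 0.4, 13.9]
finger_gap: 0.496
```

>>> send_rows([
  [[0,0,-0.001],[0,0,0],0],
  [[0,0,-0.0015],[0,0,0],0],
  [[0,0,-0.002],[0,0,0],0],
  [[0,0,-0.002],[0,0,0],0],
  [[0,0,-0.002],[0,0,0],0],
])

```text
time_s: 5.25
position: [0.644, -0.003, 0.1076]
tcp_rot: [2.334, 2.101, 0.001]
force: [-5.0, -0.5, 7.7]
finger_gap: 0.497
```

```bash
python3 look.py 3 scene; python3 -c "
import cv2;s=cv2.imread('pics/scene3.png');cv2.imwrite('pics/s3c.png',cv2.resize(s[150:260,260:420],None,fx=5,fy=5,interpolation=2))"
```

```text
5.25 [ 0.6440136  -0.00304109  0.10761017] 0.4966344892949727 [-4.99366346 -0.49071844  7.74330427]
```

View pics/s3c.png

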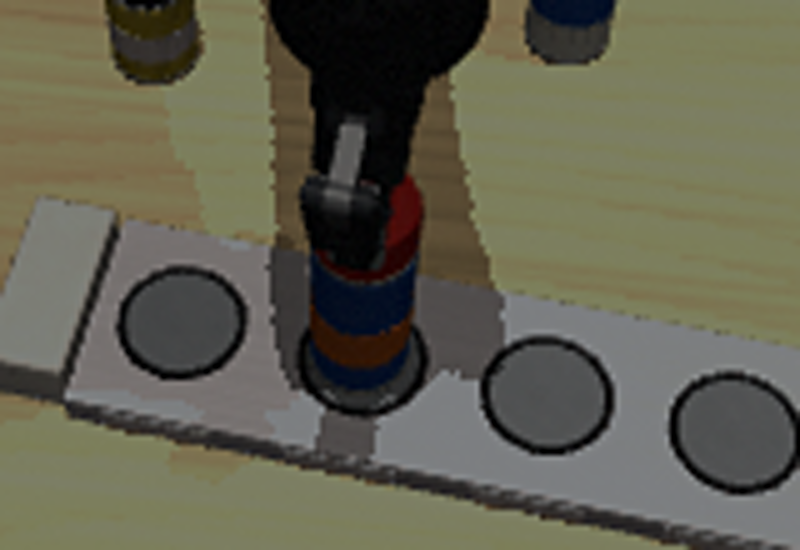

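Blue is seated on mark 3, roughly centred on its disc (362,362 in the crop). Releasing and retreating.

>>> send_rows([
  [[0,0,0],[0,0,0],0.6],
  [[0,0,0],[0,0,0],0.7],
  [[0,0,0],[0,0,0],0.85],
  [[0,0,0],[0,0,0],1],
  [[0,0,0],[0,0,0],1],
])

```text
time_s: 5.72
position: [0.644, -0.0026, 0.1055]
tcp_rot: [-2.334, -2.102, -0.0]
force: [-1.0, -0.2, -0.2]
finger_gap: 1.0
```

>>> send_rows([
  [[0,0,0.005],[0,0,0],1],
  [[0,0,0.03],[0,0,0],1],
  [[0,0,0.06],[0,0,0],1],
  [[0,0,0.09],[0,0,0],1],
  [[0,0,0.11],[0,0,0],1],
])

```text
time_s: 6.13
position: [0.6447, -0.0022, 0.2192]
tcp_rot: [2.333, 2.101, 0.004]
force: [-0.3, 0.2, 0.8]
finger_gap: 1.0
```

```bash
python3 look.py 4 scene wrist
```

```text
6.1333 [ 0.64472293 -0.00221672  0.21916919] 0.9999036787492092 [-0.2947651   0.1955904   0.82587978]
```

View pics/wrist4.png

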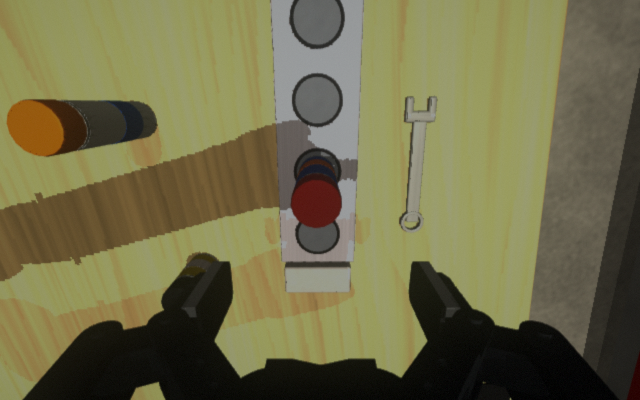

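View pics/scene4.png

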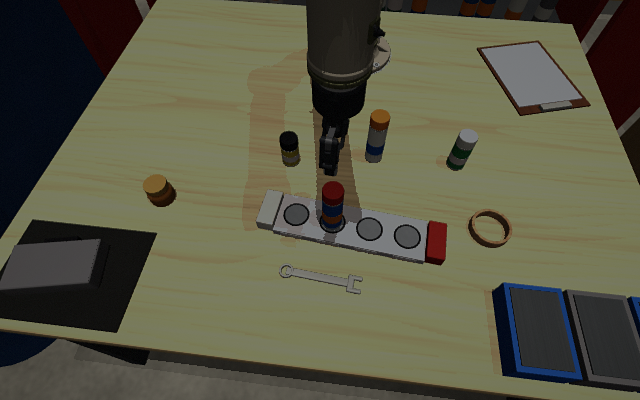

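Wrist and scene views show blue upright on mark 3, scene (333,205), and the bystanders untouched. Going to the white can next.

>>> send_rows([
  [[-0.015,0.006,0],[0,0,0],1],
  [[-0.045,0.018,0],[0,0,0],1],
  [[-0.077,0.03,0],[0,0,0],1],
  [[-0.109,0.043,0],[0,0,0],1],
  [[-0.141,0.055,0],[0,0,0],1],
])

```text
time_s: 6.65
position: [0.5012, 0.0531, 0.2148]
tcp_rot: [-2.334, -2.102, 0.001]
force: [0.6, 1.1, 0.5]
finger_gap: 0.995
```

>>> send_rows([
  [[-0.03,0.012,0],[0,0,0],1],
  [[-0.055,0.022,0],[0,0,0],1],
  [[-0.0745,0.0296,0],[0,0,0],1],
  [[-0.0745,0.0296,0],[0,0,0],1],
  [[-0.0745,0.0296,0],[0,0,0],1],
])

```text
time_s: 7.07
position: [0.428, 0.0823, 0.2158]
tcp_rot: [2.332, 2.103, 0.0]
force: [1.2, -0.8, -0.2]
finger_gap: 1.0
```

```bash
python3 look.py 5 wrist
```

```text
7.0667 [0.42801305 0.08228508 0.21575656] 1.0001129127643922 [ 1.20143711 -0.84148293 -0.18311273]
```

View pics/wrist5.png

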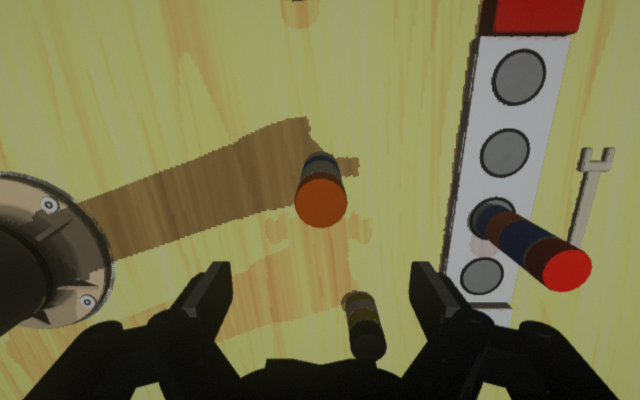

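Orange cap at (321,203) is centred between the fingers. Descending to 0.105.

>>> send_rows([
  [[0,0,-0.025],[0,0,0],1],
  [[0,0,-0.05],[0,0,0],1],
  [[0,0,-0.075],[0,0,0],1],
  [[0,0,-0.095],[0,0,0],1],
  [[0,0,-0.11],[0,0,0],1],
])

```text
time_s: 7.53
position: [0.4283, 0.0814, 0.1032]
tcp_rot: [-2.334, -2.1, 0.003]
force: [-0.1, 0.3, -0.4]
finger_gap: 1.002
```

>>> send_rows([
  [[0,0,0],[0,0,0],1],
  [[0,0,0],[0,0,0],0.6],
  [[0,0,0],[0,0,0],0.4],
  [[0,0,0],[0,0,0],0.2],
  [[0,0,0],[0,0,0],0],
])

```text
time_s: 7.95
position: [0.4297, 0.0823, 0.1069]
tcp_rot: [2.333, 2.101, 0.003]
force: [-0.4, 0.0, 5.7]
finger_gap: 0.498
```

>>> send_rows([
  [[0,0,0],[0,0,0],0],
  [[0,0,0],[0,0,0],0],
  [[0,0,0],[0,0,0],0],
  [[0,0,0],[0,0,0],0],
  [[0,0,0],[0,0,0],0],
])

```text
time_s: 8.37
position: [0.4297, 0.0823, 0.107]
tcp_rot: [2.333, 2.101, 0.004]
force: [-0.9, 0.3, 5.0]
finger_gap: 0.496
```

>>> send_rows([
  [[0,0,0],[0,0,0],0],
  [[0,0,0.005],[0,0,0],0],
  [[0,0,0.02],[0,0,0],0],
  [[0,0,0.045],[0,0,0],0],
  [[0,0,0.07],[0,0,0],0],
])

```text
time_s: 8.78
position: [0.4276, 0.082, 0.1762]
tcp_rot: [-2.333, -2.102, 0.002]
force: [0.6, 0.5, -1.3]
finger_gap: 0.499
```

```bash
python3 look.py 6 scene
```

```text
8.7833 [0.42761776 0.08199455 0.17623782] 0.4990443469815344 [ 0.60935403  0.48043655 -1.2771062 ]
```

View pics/scene6.png

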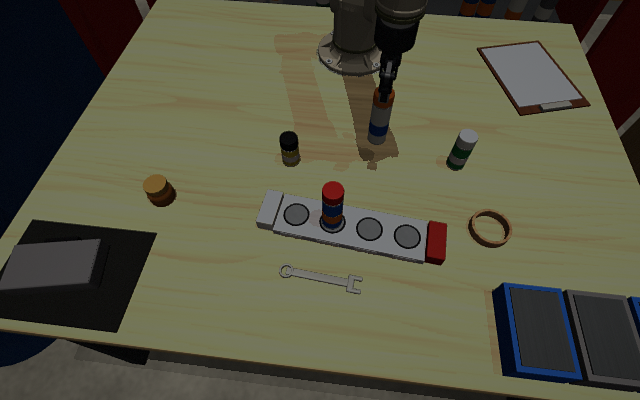

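White can held upright (379,118). Carrying to mark 4.

>>> send_rows([
  [[0.01,-0.009,0],[0,0,0],0],
  [[0.03,-0.026,0],[0,0,0],0],
  [[0.055,-0.047,0],[0,0,0],0],
  [[0.08,-0.068,0],[0,0,0],0],
  [[0.105,-0.089,0],[0,0,0],0],
])

```text
time_s: 9.25
position: [0.5344, -0.009, 0.1746]
tcp_rot: [-2.335, -2.102, 0.002]
force: [-0.4, 1.7, -1.8]
finger_gap: 0.494
```

>>> send_rows([
  [[0.025,-0.021,0],[0,0,0],0],
  [[0.05,-0.041,0],[0,0,0],0],
  [[0.075,-0.06,0],[0,0,0],0],
  [[0.093,-0.073,0],[0,0,0],0],
  [[0.102,-0.0801,0],[0,0,0],0],
])

```text
time_s: 9.67
position: [0.6367, -0.0912, 0.1731]
tcp_rot: [-2.338, -2.098, 0.004]
force: [-0.9, 0.2, -1.3]
finger_gap: 0.497
```

>>> send_rows([
  [[0,0,0],[0,0,0],0],
  [[0,0,-0.01],[0,0,0],0],
  [[0,0,-0.025],[0,0,0],0],
  [[0,0,-0.038],[0,0,0],0],
  [[0,0,-0.045],[0,0,0],0],
])

```text
time_s: 10.08
position: [0.6336, -0.0861, 0.1277]
tcp_rot: [-2.331, -2.102, 0.004]
force: [0.2, -0.9, -2.8]
finger_gap: 0.498
```

>>> send_rows([
  [[0,0,-0.002],[0,0,0],0],
  [[0,0,-0.003],[0,0,0],0],
  [[0,0,-0.004],[0,0,0],0],
  [[0,0,-0.005],[0,0,0],0],
  [[0,0,-0.005],[0,0,0],0],
])

```text
time_s: 10.5
position: [0.6355, -0.0866, 0.1273]
tcp_rot: [2.333, 2.102, 0.001]
force: [-4.8, 1.2, 8.3]
finger_gap: 0.498
```

```bash
python3 look.py 7 scene; python3 -c "
import cv2;s=cv2.imread('pics/scene7.png');cv2.imwrite('pics/s7c.png',cv2.resize(s[150:260,260:420],None,fx=5,fy=5,interpolation=2))"
```

```text
10.5 [ 0.63548781 -0.08659707  0.1272735 ] 0.4984428124129171 [-4.79658775  1.21245601  8.30011861]
```

View pics/s7c.png

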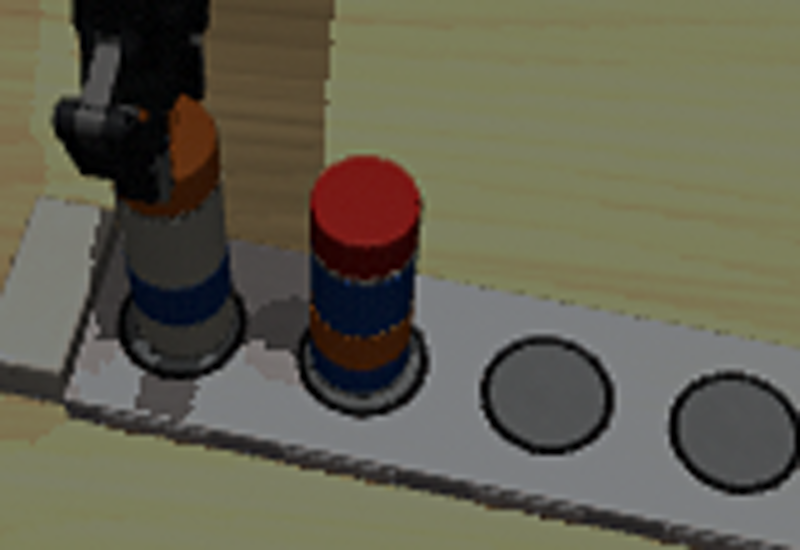

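White is seated on mark 4 (disc at 182,325 in the crop), and contact is shown by +8 N. Releasing.

>>> send_rows([
  [[0,0,0],[0,0,0],0.6],
  [[0,0,0],[0,0,0],0.7],
  [[0,0,0],[0,0,0],0.85],
  [[0,0,0],[0,0,0],1],
  [[0,0,0],[0,0,0],1],
])

```text
time_s: 10.97
position: [0.6355, -0.087, 0.1254]
tcp_rot: [-2.334, -2.103, -0.0]
force: [-0.4, -0.3, -0.2]
finger_gap: 0.995
```

>>> send_rows([
  [[0,0,0.005],[0,0,0],1],
  [[0,0,0.03],[0,0,0],1],
  [[0,0,0.06],[0,0,0],1],
  [[0,0,0.09],[0,0,0],1],
  [[0,0,0.11],[0,0,0],1],
])

```text
time_s: 11.38
position: [0.6362, -0.0869, 0.2392]
tcp_rot: [2.332, 2.101, 0.004]
force: [0.3, -0.3, 0.1]
finger_gap: 1.0
```

```bash
python3 look.py 8 scene
```

```text
11.3833 [ 0.63618325 -0.0868805   0.23918993] 1.0003104909452114 [ 0.30688479 -0.25682631  0.06711707]
```

View pics/scene8.png

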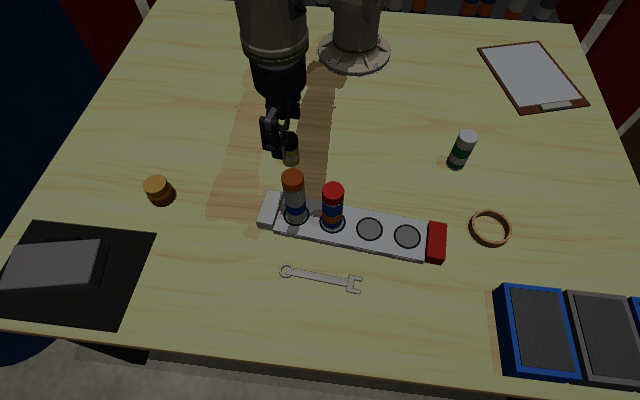

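White stands upright at (294,195). Going to yellow (0.466, -0.128).

>>> send_rows([
  [[-0.03,-0.007,0],[0,0,0],1],
  [[-0.065,-0.016,0],[0,0,0],1],
  [[-0.1,-0.024,0],[0,0,0],1],
  [[-0.14,-0.034,0],[0,0,0],1],
  [[-0.169,-0.041,-0.015],[0,0,0],1],
])

```text
time_s: 11.85
position: [0.4654, -0.129, 0.2228]
tcp_rot: [2.332, 2.099, 0.003]
force: [1.9, -0.2, 1.1]
finger_gap: 1.0
```

>>> send_rows([
  [[0,0,-0.015],[0,0,0],1],
  [[0,0,-0.04],[0,0,0],1],
  [[0,0,-0.065],[0,0,0],1],
  [[0,0,-0.085],[0,0,0],1],
  [[0,0,-0.085],[0,0,0],1],
])

```text
time_s: 12.27
position: [0.4637, -0.1275, 0.1319]
tcp_rot: [-2.33, -2.099, 0.005]
force: [-0.8, -0.2, -1.1]
finger_gap: 1.004
```

```bash
python3 look.py 9 wrist
```

```text
12.2667 [ 0.46374419 -0.12745804  0.13185988] 1.00443473727015 [-0.82465021 -0.15296228 -1.13824148]
```

View pics/wrist9.png

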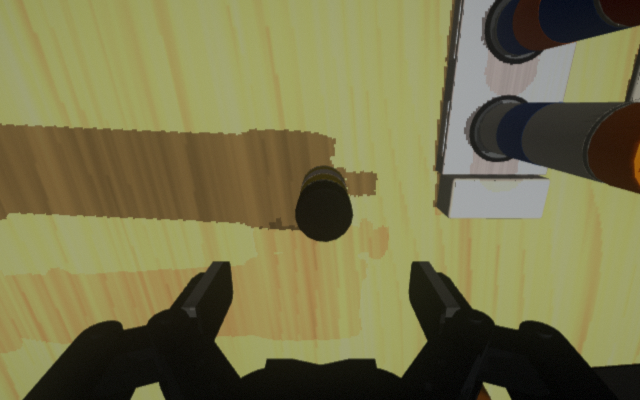

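Black cap at (324,212) is centred between the jaws. Commanded z is 0.135, so down 0.09.

>>> send_rows([
  [[0,0,-0.02],[0,0,0],1],
  [[0,0,-0.045],[0,0,0],1],
  [[0,0,-0.065],[0,0,0],1],
  [[0,0,-0.08],[0,0,0],1],
  [[0,0,-0.09],[0,0,0],1],
])

```text
time_s: 12.73
position: [0.467, -0.1281, 0.0456]
tcp_rot: [2.334, 2.102, 0.0]
force: [-0.1, 0.9, 1.2]
finger_gap: 1.005
```

>>> send_rows([
  [[0,0,0],[0,0,0],1],
  [[0,0,0],[0,0,0],0.6],
  [[0,0,0],[0,0,0],0.4],
  [[0,0,0],[0,0,0],0.2],
  [[0,0,0],[0,0,0],0],
])

```text
time_s: 13.15
position: [0.4674, -0.1283, 0.047]
tcp_rot: [2.333, 2.101, 0.001]
force: [-2.8, 0.3, 10.0]
finger_gap: 0.5
```

>>> send_rows([
  [[0,0,0],[0,0,0],0],
  [[0,0,0],[0,0,0],0],
  [[0,0,0],[0,0,0],0],
  [[0,0,0],[0,0,0],0],
  [[0,0,0],[0,0,0],0],
])

```text
time_s: 13.57
position: [0.4675, -0.1283, 0.0471]
tcp_rot: [2.333, 2.101, 0.001]
force: [-2.6, 0.4, 7.7]
finger_gap: 0.497
```

>>> send_rows([
  [[0,0,0],[0,0,0],0],
  [[0,0,0.005],[0,0,0],0],
  [[0,0,0.02],[0,0,0],0],
  [[0,0,0.045],[0,0,0],0],
  [[0,0,0.07],[0,0,0],0],
])

```text
time_s: 13.98
position: [0.4657, -0.1277, 0.1162]
tcp_rot: [-2.333, -2.102, 0.001]
force: [0.0, 0.0, 0.2]
finger_gap: 0.501
```

```bash
python3 look.py 10 wrist scene
```

```text
13.9833 [ 0.46566706 -0.12768872  0.11618707] 0.5011702508859786 [0.0397224  0.00069656 0.21567879]
```

View pics/scene10.png

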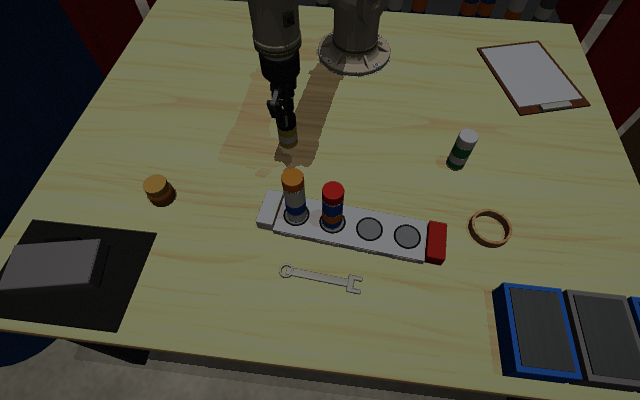

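Yellow held upright (288,130). Routing at x≈0.466 past blue and white, then diagonally to mark 1.

>>> send_rows([
  [[0,0.015,0],[0,0,0],0],
  [[0,0.045,0],[0,0,0],0],
  [[0,0.08,0],[0,0,0],0],
  [[0,0.115,0],[0,0,0],0],
  [[0,0.15,0],[0,0,0],0],
])

```text
time_s: 14.5
position: [0.4659, 0.0233, 0.1153]
tcp_rot: [-2.335, -2.102, 0.0]
force: [0.8, 0.2, -1.5]
finger_gap: 0.498
```

>>> send_rows([
  [[0.012,0.028,0],[0,0,0],0],
  [[0.035,0.051,0],[0,0,0],0],
  [[0.063,0.069,0],[0,0,0],0],
  [[0.093,0.087,0],[0,0,0],0],
  [[0.123,0.105,0],[0,0,0],0],
])

```text
time_s: 14.92
position: [0.5904, 0.1277, 0.115]
tcp_rot: [2.334, 2.102, -0.001]
force: [0.3, -1.0, -0.1]
finger_gap: 0.496
```

>>> send_rows([
  [[0.03,0.018,0],[0,0,0],0],
  [[0.055,0.031,0],[0,0,0],0],
  [[0.068,0.038,0],[0,0,0],0],
  [[0.0725,0.0402,0],[0,0,0],0],
  [[0.0725,0.0402,0],[0,0,0],0],
])

```text
time_s: 15.33
position: [0.6619, 0.1679, 0.1142]
tcp_rot: [-2.332, -2.103, 0.002]
force: [0.3, -0.5, -1.5]
finger_gap: 0.499
```

>>> send_rows([
  [[0,0,-0.005],[0,0,0],0],
  [[0,0,-0.015],[0,0,0],0],
  [[0,0,-0.028],[0,0,0],0],
  [[0,0,-0.038],[0,0,0],0],
  [[0,0,-0.045],[0,0,0],0],
])

```text
time_s: 15.75
position: [0.6607, 0.1661, 0.0681]
tcp_rot: [-2.334, -2.102, 0.004]
force: [-0.5, 0.1, -2.7]
finger_gap: 0.501
```

>>> send_rows([
  [[0,0,-0.002],[0,0,0],0],
  [[0,0,-0.003],[0,0,0],0],
  [[0,0,-0.004],[0,0,0],0],
  [[0,0,-0.005],[0,0,0],0],
  [[0,0,-0.005],[0,0,0],0],
])

```text
time_s: 16.17
position: [0.6614, 0.1678, 0.0674]
tcp_rot: [-2.334, -2.103, -0.001]
force: [-7.2, -1.4, 14.1]
finger_gap: 0.492
```

```bash
python3 look.py 11 scene; python3 -c "
import cv2;s=cv2.imread('pics/scene11.png');cv2.imwrite('pics/s11c.png',cv2.resize(s[160:270,300:460],None,fx=5,fy=5,interpolation=2))"
```

```text
16.1667 [0.6614228  0.16780548 0.06739783] 0.49195562240685625 [-7.17133154 -1.37332454 14.10204769]
```

View pics/s11c.png

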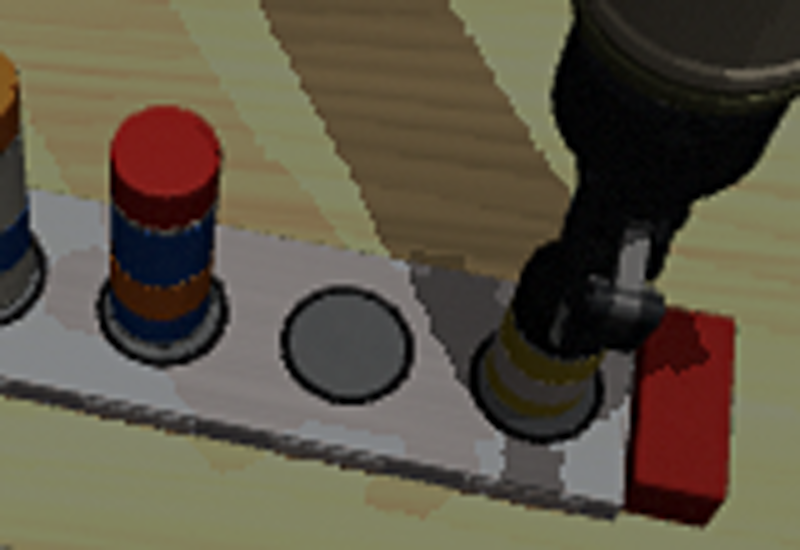

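Yellow sits on mark 1 at (540,385) in the crop, and contact is confirmed by +14 N. Releasing, then moving to green from commanded (0.6615, 0.1674, 0.065).

>>> send_rows([
  [[0,0,0],[0,0,0],0.6],
  [[0,0,0],[0,0,0],0.7],
  [[0,0,0],[0,0,0],0.85],
  [[0,0,0],[0,0,0],1],
  [[0,0,0],[0,0,0],1],
])

```text
time_s: 16.63
position: [0.6619, 0.1671, 0.0651]
tcp_rot: [-2.334, -2.102, 0.0]
force: [-0.3, 0.3, 0.7]
finger_gap: 0.999
```

>>> send_rows([
  [[0,0,0.005],[0,0,0],1],
  [[0,0,0.03],[0,0,0],1],
  [[0,0,0.06],[0,0,0],1],
  [[0,0,0.09],[0,0,0],1],
  [[0,0,0.12],[0,0,0],1],
])

```text
time_s: 17.05
position: [0.6617, 0.1673, 0.1871]
tcp_rot: [-2.334, -2.103, -0.0]
force: [0.2, 0.6, -0.1]
finger_gap: 0.998
```

>>> send_rows([
  [[-0.02,0.011,0],[0,0,0],1],
  [[-0.05,0.027,0],[0,0,0],1],
  [[-0.08,0.043,0],[0,0,0],1],
  [[-0.11,0.059,0],[0,0,0],1],
  [[-0.14,0.075,0],[0,0,0],1],
])

```text
time_s: 17.47
position: [0.5205, 0.2429, 0.1858]
tcp_rot: [2.334, 2.102, 0.001]
force: [0.2, 1.5, 0.5]
finger_gap: 1.0
```

>>> send_rows([
  [[-0.03,0.017,0],[0,0,0],1],
  [[-0.06,0.033,0],[0,0,0],1],
  [[-0.085,0.046,0],[0,0,0],1],
  [[-0.0945,0.0518,0],[0,0,0],1],
  [[-0.0945,0.0518,0],[0,0,0],1],
])

```text
time_s: 17.88
position: [0.4248, 0.2965, 0.1865]
tcp_rot: [2.328, 2.109, 0.002]
force: [0.2, 0.0, 0.1]
finger_gap: 0.998
```

```bash
python3 look.py 12 wrist scene
```

```text
17.8833 [0.42481814 0.29648006 0.18647321] 0.9982838229454557 [0.1529657  0.04338561 0.05756038]
```

View pics/wrist12.png

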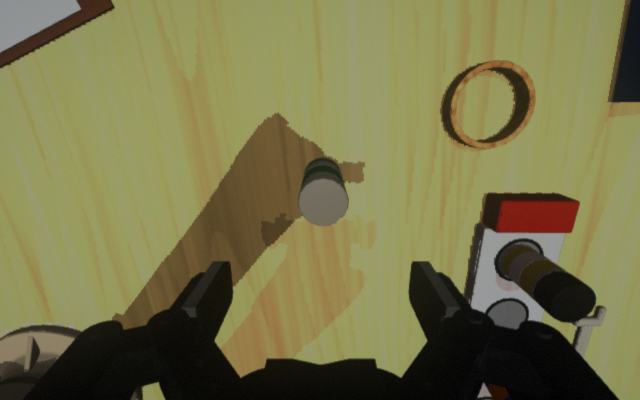

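View pics/scene12.png

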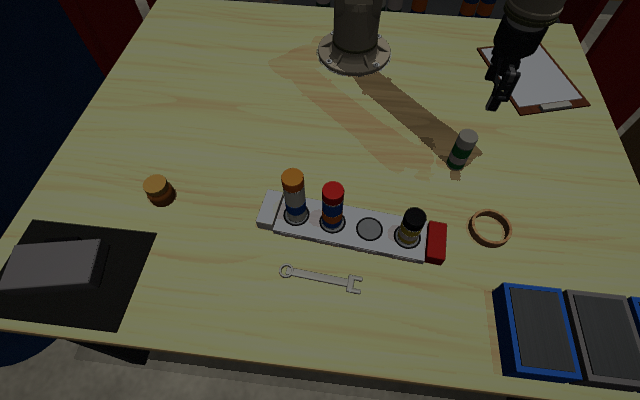

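Yellow stands on mark 1 (410,228). The green cap at (324,200) is centred between the jaws. Descending 0.12.

>>> send_rows([
  [[0,0,-0.025],[0,0,0],1],
  [[0,0,-0.055],[0,0,0],1],
  [[0,0,-0.085],[0,0,0],1],
  [[0,0,-0.107],[0,0,0],1],
  [[0,0,-0.12],[0,0,0],1],
])

```text
time_s: 18.4
position: [0.428, 0.2914, 0.0622]
tcp_rot: [-2.337, -2.099, 0.006]
force: [-0.6, 0.3, -0.3]
finger_gap: 0.996
```

>>> send_rows([
  [[0,0,0],[0,0,0],1],
  [[0,0,0],[0,0,0],0.6],
  [[0,0,0],[0,0,0],0.4],
  [[0,0,0],[0,0,0],0.2],
  [[0,0,0],[0,0,0],0],
])

```text
time_s: 18.82
position: [0.4286, 0.2947, 0.0671]
tcp_rot: [2.334, 2.102, 0.004]
force: [-1.8, 0.4, 4.5]
finger_gap: 0.5
```

>>> send_rows([
  [[0,0,0],[0,0,0],0],
  [[0,0,0],[0,0,0],0],
  [[0,0,0],[0,0,0],0],
  [[0,0,0],[0,0,0],0],
  [[0,0,0],[0,0,0],0],
])

```text
time_s: 19.23
position: [0.4286, 0.2948, 0.0671]
tcp_rot: [2.334, 2.102, 0.005]
force: [-1.4, -0.8, 6.3]
finger_gap: 0.503
```

>>> send_rows([
  [[0,0,0],[0,0,0],0],
  [[0,0,0.005],[0,0,0],0],
  [[0,0,0.025],[0,0,0],0],
  [[0,0,0.055],[0,0,0],0],
  [[0,0,0.08],[0,0,0],0],
])

```text
time_s: 19.65
position: [0.4271, 0.2939, 0.147]
tcp_rot: [-2.334, -2.103, 0.001]
force: [1.0, 0.3, -0.2]
finger_gap: 0.496
```

```bash
python3 look.py 13 wrist
```

```text
19.65 [0.42709458 0.29386958 0.14702681] 0.49568469497006523 [ 0.98243527  0.28247601 -0.21120314]
```

View pics/wrist13.png

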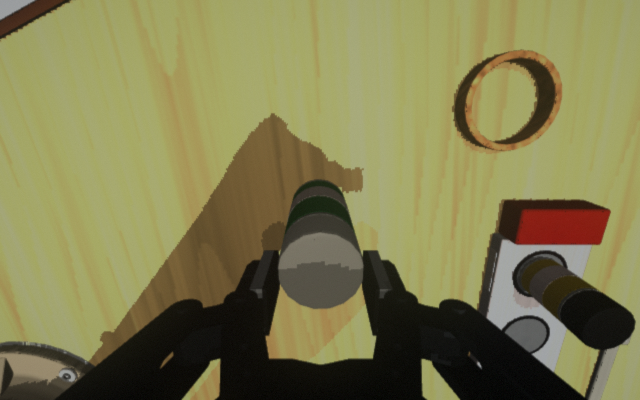

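Green held, cap (320,270). Route to mark 2 stays clear of yellow: first to (0.527, 0.094), then in along +x.

>>> send_rows([
  [[0.006,-0.012,0],[0,0,0],0],
  [[0.018,-0.036,0],[0,0,0],0],
  [[0.034,-0.068,0],[0,0,0],0],
  [[0.05,-0.1,0],[0,0,0],0],
  [[0.066,-0.132,0],[0,0,0],0],
])

```text
time_s: 20.12
position: [0.4939, 0.1606, 0.1459]
tcp_rot: [2.333, 2.103, 0.001]
force: [0.8, 0.3, -0.9]
finger_gap: 0.493
```

>>> send_rows([
  [[0.014,-0.028,0],[0,0,0],0],
  [[0.028,-0.053,0],[0,0,0],0],
  [[0.048,-0.068,0],[0,0,0],0],
  [[0.075,-0.075,0],[0,0,0],0],
  [[0.105,-0.078,0],[0,0,0],0],
])

```text
time_s: 20.53
position: [0.5993, 0.0811, 0.1459]
tcp_rot: [2.336, 2.098, -0.001]
force: [0.3, 0.4, -0.7]
finger_gap: 0.497
```

>>> send_rows([
  [[0.025,-0.001,0],[0,0,0],0],
  [[0.042,-0.002,0],[0,0,0],0],
  [[0.052,-0.002,0],[0,0,0],0],
  [[0.0547,-0.002,0],[0,0,0],0],
  [[0.0547,-0.002,0],[0,0,0],0],
])

```text
time_s: 20.95
position: [0.6532, 0.082, 0.145]
tcp_rot: [-2.334, -2.102, 0.001]
force: [-0.8, -0.2, -0.7]
finger_gap: 0.499
```

```bash
python3 look.py 14 scene
```

```text
20.95 [0.65322645 0.08202698 0.14503273] 0.49940695738186297 [-0.81442657 -0.19484781 -0.73181777]
```

View pics/scene14.png

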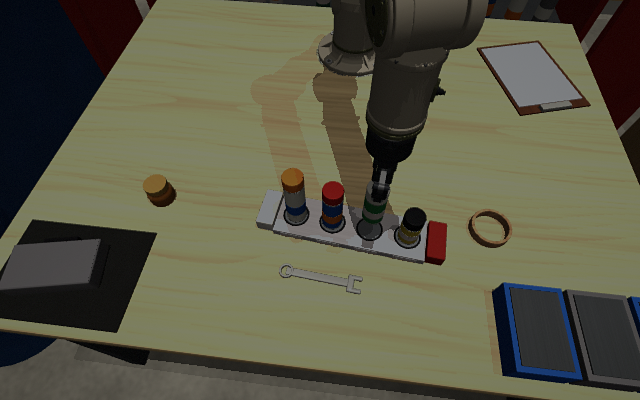

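Green hangs above mark 2 (370,228). Lowering 60 mm to contact.

>>> send_rows([
  [[0,0,-0.01],[0,0,0],0],
  [[0,0,-0.025],[0,0,0],0],
  [[0,0,-0.04],[0,0,0],0],
  [[0,0,-0.05],[0,0,0],0],
  [[0,0,-0.055],[0,0,0],0],
])

```text
time_s: 21.42
position: [0.6516, 0.0817, 0.0885]
tcp_rot: [-2.333, -2.102, 0.004]
force: [-1.4, -0.6, -2.3]
finger_gap: 0.492
```

>>> send_rows([
  [[0,0,-0.002],[0,0,0],0],
  [[0,0,-0.003],[0,0,0],0],
  [[0,0,-0.004],[0,0,0],0],
  [[0,0,-0.005],[0,0,0],0],
  [[0,0,-0.005],[0,0,0],0],
])

```text
time_s: 21.83
position: [0.6538, 0.0826, 0.0873]
tcp_rot: [2.333, 2.102, 0.003]
force: [-3.2, 0.6, 5.1]
finger_gap: 0.491
```

>>> send_rows([
  [[0,0,0],[0,0,0],0.6],
  [[0,0,0],[0,0,0],0.7],
  [[0,0,0],[0,0,0],0.85],
  [[0,0,0],[0,0,0],1],
  [[0,0,0],[0,0,0],1],
])

```text
time_s: 22.25
position: [0.6532, 0.082, 0.0855]
tcp_rot: [2.334, 2.103, 0.0]
force: [-1.1, 1.2, 0.3]
finger_gap: 1.001
```

>>> send_rows([
  [[0,0,0.005],[0,0,0],1],
  [[0,0,0.03],[0,0,0],1],
  [[0,0,0.06],[0,0,0],1],
  [[0,0,0.095],[0,0,0],1],
  [[0,0,0.13],[0,0,0],1],
])

```text
time_s: 22.67
position: [0.6527, 0.0819, 0.2169]
tcp_rot: [-2.334, -2.102, 0.001]
force: [1.4, 0.0, -0.1]
finger_gap: 0.996
```

>>> send_rows([
  [[-0.02,0,0.02],[0,0,0],1],
  [[-0.055,0,0.02],[0,0,0],1],
  [[-0.09,0,0.02],[0,0,0],1],
  [[-0.125,0,0.02],[0,0,0],1],
  [[-0.155,0,0.02],[0,0,0],1],
])

```text
time_s: 23.08
position: [0.4962, 0.0823, 0.2358]
tcp_rot: [2.334, 2.103, 0.0]
force: [0.3, 0.1, 1.9]
finger_gap: 0.999
```

>>> send_rows([
  [[0,0.03,0],[0,0,0],1],
  [[0,0.065,0],[0,0,0],1],
  [[0,0.1,0],[0,0,0],1],
  [[0,0.135,0],[0,0,0],1],
  [[0,0.16,0],[0,0,0],1],
])

```text
time_s: 23.5
position: [0.4972, 0.2454, 0.2363]
tcp_rot: [-2.332, -2.105, -0.002]
force: [0.2, -0.7, 0.5]
finger_gap: 1.002
```

```bash
python3 look.py 15 scene top; python3 -c "
import cv2
s=cv2.imread('pics/scene15.png');cv2.imwrite('pics/s15c.png',cv2.resize(s[160:270,260:450],None,fx=4,fy=4,interpolation=2))
s=cv2.imread('pics/top15.png');cv2.imwrite('pics/t15c.png',cv2.resize(s[130:220,205:400],None,fx=4,fy=4,interpolation=2))"
```

```text
23.5 [0.49723895 0.24538517 0.23629382] 1.001664147313972 [ 0.17900839 -0.68262691  0.51607757]
```

View pics/s15c.png

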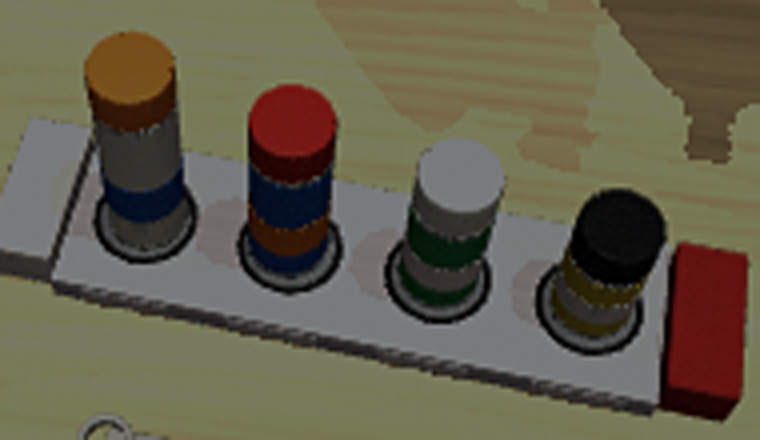

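View pics/t15c.png

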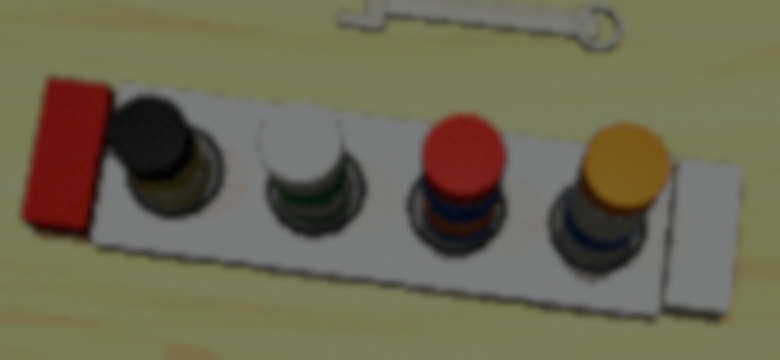

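View pics/scene15.png

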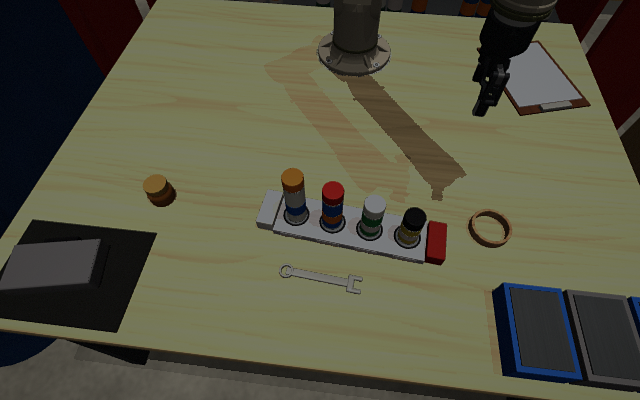

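All four stand upright on their marks and the arm is clear. Checking positions from the cap-top centres I read in both crops.

Run:
```python
from h import *
f=lambda p,o:((p[0]+.5)/4-.5+o[0],(p[1]+.5)/4-.5+o[1])
S=dict(white=(131,68),blue=(292,122),green=(460,177),yellow=(621,230))
T=dict(yellow=(152,133),green=(302,146),blue=(464,154),white=(626,165))
M=dict(yellow=(661.5,167.4,.11),green=(652.7,82.1,.13),blue=(643.5,-2.3,.15),white=(634.9,-86.8,.17))
a=np.array([26.6,254.2]);a/=np.linalg.norm(a)
for k in M:
    u,v=f(T[k],(205,130));w,x=f(S[k],(260,160))
    p,e=tri(ray("top",u,v),ray("scene",w,x)); d=p[:2]*1e3-M[k][:2]
    zt=atz("top",u,v,M[k][2])[:2]*1e3-M[k][:2];zs=atz("scene",w,x,M[k][2])[:2]*1e3-M[k][:2]
    print(k,np.round(p*1e3,1),round(e*1e3,1),"along",round(d@a,1),"across",round(d@[a[1],-a[0]],1),"top-cam",zt.round(1),"scene-cam",zs.round(1))
s=env.read_state();print(s["force"])
```

```text
yellow [660.6 165.9 105.4] 1.9 along -1.6 across -0.7 top-cam [-2.2 -3.4] scene-cam [ 1.7 -1.5]
green [650.6  82.2 124.2] 0.7 along -0.1 across -2.1 top-cam [-3.7 -0.8] scene-cam [ 1.4 -0.1]
blue [642.6  -3.9 146.9] 0.2 along -1.7 across -0.8 top-cam [-1.8 -1.4] scene-cam [ 1.1 -1.6]
white [633.8 -85.2 167.1] 0.0 along 1.5 across -1.3 top-cam [-1.9  1.9] scene-cam [0.9 2.1]
[-0.0969639  -0.68174608 -0.48802145]
```

>>> send_rows([
  [[0,0,0],[0,0,0],1],
  [[0,0,0],[0,0,0],1],
  [[0,0,0],[0,0,0],1],
  [[0,0,0],[0,0,0],1],
  [[0,0,0],[0,0,0],1],
])

```text
time_s: 24.02
position: [0.4986, 0.2409, 0.2356]
tcp_rot: [2.336, 2.1, 0.0]
force: [0.5, 0.2, 0.0]
finger_gap: 0.999
```

```bash
python3 -c "
from cell import env
print(env.hand_in())"
```

```text
the job is handed in; nothing more can be done
None
```

All four cans are standing on their marks: yellow next to the red block, then green, blue, and white next to the white block. I gripped each near its top, lowered it until the wrist force showed contact, then released it. The job was handed in at about 24 s of the 109 s allowed, with the gripper open and clear; it gave no verdict.

**Position check:** triangulated from the scene and top cameras, the cap-top centres were within about 2 mm of their marks both along and across the row (limit 12 mm). Single-camera estimates, using the known can heights, were within about 4 mm.

**Disagreement:** triangulated cap heights came out 3–6 mm below the expected values. The cap centres were hard to read at that resolution, and the contact forces and pictures show every can seated upright.

**Bystanders:** the jar, tape roll and wrench look unmoved in the last scene picture, though I did not measure them.

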